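# Cull the faulty clock pillars and lift the carrier level out of its dock

## Robot

A 7-joint arm with a two-finger parallel gripper is mounted at the origin on a cart in front of the work surface, level with it; the furniture and walls round the work are solid. World frame = base frame: x ahead of the robot, y to its left, z up, the work surface at z = 0. Lengths are in m, angles in rad, forces in N, time in s.
With the tool pointing down it reaches from about 0.4 to 0.875 m from the base axis. Payload 19.3 kg.
Tool frame: the origin (TCP) lies on the centre line of the jaws, within the pads' length; the fingertips stand 14 mm ahead of it and the grasp point (between the pads) lies 5 mm behind it; x points along the fingers, y is the direction in which the jaws open and shut, and the axes are right-handed (so a half turn about x gives the same grasp; the last joint's range is limited). The gripper opens to 85 mm and grips with 20 to 120 N. Pads are 22 mm wide; open, the fingers measure 114 mm over their backs; the gripper's body (76 mm by 85 mm) begins 54 mm behind the grasp point. The pads swing forward as they close: fully open they stand 13 mm farther back than shut.
Start: joints at [-1.276, 0.521, -0.036, 1.599, 0.021, 1.021, -0.113], TCP at [0.223, 0.584, 0.245] pointing down, gripper open.
Joint ranges: [-2.91, 2.91], [-0.3, 2.13], [-1.5, 1.42], [0.17, 2.43], [-1.26, 4.41], [0.16, 1.93], [-2.52, 2.52]. Speed limits (rad/s): [1.89, 1.89, 2.39, 2.39, 3.01, 3.01, 3.01].

## Interface

Orientations are given as [roll, pitch, yaw] about the fixed x, y, z axes, in that order (R = Rz(yaw) Ry(pitch) Rx(roll)).
In Python, from workcell import monitor, optics, bot gives the robot as it stands.
- The arm moves only by the tool arm_command, never from a script. Its arguments are lists of equal length, an entry for each row: "delta_pos": the shift along the tool's x, y, z as a fraction of full scale, a list of three; "rotation": the turn, a rotation vector about the tool's x, y, z as a fraction of full scale, a list of three. In form: {"delta_pos": [[dx, dy, dz], ...], "rotation": [[wx, wy, wz], ...]}. A call has 1 to 10 rows; each row shifts and turns the pose as measured when the row begins, along the tool's axes as they then stand; what a row does not reach is not made up. Full scale, the value 1, is 30 mm for a shift and 6 degrees for a turn. A row lasts 1/10 s, in which the tool goes at most 50 mm and 8.59 degrees, less where a joint would pass 70% of its speed; a pose out of reach is approached as far as the arm can. A call with a number of a shift or a turn outside -1 to 1 is refused whole. A call with a gripper value outside its range is refused whole. "gripper" is the closure, from -1 (fully open) to 1 (shut), so that 0 is half open, set as the call begins (left out, the last holds). The fingers move at their own pace and stop on an object; "grip_force" is the grip in N (left out, the last holds). Time passes only in rows, so rows that do not move let the fingers close. It gives the time, the measured TCP pose, the force and the opening at its end, in the units of the state.
- monitor.observe(): the state, without advancing time (a new reading comes with each control period).
- optics.grab_frame(name): name is "scene" or "top"; returns the picture (400x640x3 uint8, red, green, blue); there is no depth.
- optics.camera_params(name): a dict with "fx", "fy", "cx", "cy" (pixels), "origin" and "rotation" of the camera in the world. Camera axes: x right, y down, z forward; pixel columns grow to the right and rows downward; lengths in m; the calibration is good to about 2 mm. A picture is of the moment at which its call begins. camera_params takes no time and is no camera call.
- bot.job_done(): hands the job in, once; it reports no verdict.
The state is a dict: "clock": time; "qpos": joint angles; "qd": joint speeds; "joint_efforts": joint torques, N m; "position": TCP position; "tool_rot": TCP orientation; "force": force on the tool from outside, world axes, zero at the start; "moment": the same for the moment, N m; "grip_width": finger opening in m.
Only numpy, scipy, OpenCV 4.12 (cv2) and the standard library are available. Lean on these libraries where they do the work, as an engineer would, in place of code of your own. Each camera call takes 0.05 s, during which the arm holds its last target. There are 200 camera calls.

## Task

The round carrier holds six turned brass clock pillars, and two of them are faulty: one is shorter than the rest, and one was turned without its upper collar. Take those two out and put them in the open metal tray, then take the carrier by its T handle, lift it straight up out of its docking stand with the four good pillars still standing in it, and finish holding it still and level about 10 cm above the stand, ready for the washing machine: do not put it down or let go. Never tip the carrier, and leave the calliper, the loupe and the round tin where they are.

Things in the scene. Friction and masses are not known exactly. Their poses are not given: they have to be found in the camera images.
- dock: docking stand, fixed: dark steel disc 132 mm across, 10 mm thick, with three socket bosses (21 mm across, tops 22 mm above the counter, holes 13 mm wide, 10 mm deep) that take the carrier's feet with about 1.5 mm of play all round. Origin on its axis at the counter's top, z up
- carrier: loose carrier, about 0.4 kg: aluminium disc 156 mm across on three feet (9 mm thick, 10 mm deep in the dock), six pillar sockets (bosses 18 mm across, holes 12 mm wide, 10 mm deep) evenly on a 64 mm radius, the first on its x axis. Origin on its axis under the feet, 12 mm above the counter when docked, z up. Above it: disc 16-22 mm, socket rims 34, tops of good pillars 71, T bar 85-99
- carrier_handle (a point): middle of the T bar on the carrier's stem, 92 mm above the carrier's origin on its axis: a flat bar 40 mm long (carrier's x), 10 mm thick (carrier's y: grip across this), 14 mm high. On both sides of the bar's middle the way down for the fingers is free of pillars for 22 mm either way along the bar
- pillar_short: faulty short pillar, brass, 35 mm long, 30 g, upright in any of the six sockets. Origin at its lower end, 24.5 mm above the carrier's origin, z up along it. From there: spigot 9 mm thick to 9.5 mm (in the socket), collar 16 mm across to 13.5, shank 11 mm thick to 23, upper collar 19 mm across to 29, tip 8 mm thick to 35. Best gripped across the spoke from carrier axis to pillar
- pillar_plain: faulty pillar without upper collar, brass, 47 mm long, 30 g, upright in any of the six sockets, as the short one. Origin at its lower end, z up along it. From there: spigot 9 mm thick to 9.5 mm (in the socket), collar 16 mm across to 13.5, plain shank 11 mm thick to 41, tip 8 mm thick to 47
- pillar_a: good pillar, brass, 47 mm long, 30 g: as the short one, but shank to 35 mm, upper collar 19 mm across from 35 to 41, tip to 47; origin at its lower end, z up. Stays in its socket
- pillar_b: a good pillar like pillar_a, in another socket
- pillar_c: a good pillar like pillar_a, in another socket
- pillar_d: a good pillar like pillar_a, in another socket
- tray: open folded-steel tray for the faulty pillars, loose on the counter, 0.35 kg: 130 mm (its x) by 90 mm (its y), walls 22 mm high and 2 mm thick, floor 2 mm. Origin at the centre of its underside, z up
- calliper: bystander: slide calliper, 60 x 150 x 8 mm, lying flat in front of the work; origin at the centre of its underside
- loupe: bystander: black eye loupe, 30 mm across, 31 mm high; origin at the centre of its underside
- parts_tin: bystander: round brass tin, 45 mm across, 23 mm high, behind the work; origin at the centre of its underside

How it is judged:
By the outcome, as a careful person would: the job done as asked, in the order asked, and still so for the second after the job is handed in, while the arm keeps its last pose, push and grip.
It also fails if it takes over 67 s, if anything falls off the work surface, if the arm or the gripper's body presses on something with over 40 N, if the wrist force passes 120 N, or if a joint passes its speed limit or range.

## Working session

There is one attempt and no reset: what is moved stays moved. The work goes in short steps, Python scripts to look and compute and a tool call to move; the robot and the scene stay as the last step left them, time stands still between calls to the robot, and variables do not carry over. Pictures are saved under pics/ and viewed, about 8 in all and at most 12, crops included, and the job is handed in when it is done.

Besides the shell and the picture viewer there is one more tool, called after "Request:" as a command line: name --argument value ..., lists and objects as JSON in quotes. arm_command: Moves the arm, as the interface text tells. Its arguments: {"type":"object","properties":{"delta_pos":{"type":"array","items":{"type":"array","items":{"type":"number"}}},"rotation":{"type":"array","items":{"type":"array","items":{"type":"number"}}},"gripper":{"type":"number"},"grip_force":{"type":"number"}},"required":["delta_pos","rotation"]}

```bash
mkdir -p pics; ls
python3 - <<'E'
from workcell import monitor, optics, bot
import cv2
for n in("scene","top"):
    im=optics.grab_frame(n); cv2.imwrite(f"pics/{n}0.png",im[:,:,::-1])
    print(n,optics.camera_params(n))
print(monitor.observe())
E
```

```text
pics
scene {'fx': 442.1171901444967, 'fy': 442.1171901444967, 'cx': 314.0867111252696, 'cy': 202.80038821222652, 'origin': array([ 0.08261282, -0.25051901,  0.63749007]), 'rotation': array([-2.23969308e+00,  1.27256142e-03, -7.11519776e-01])}
top {'fx': 415.6193976603543, 'fy': 415.6193976603543, 'cx': 320.1754017455486, 'cy': 195.10582649842885, 'origin': array([0.46421166, 0.28604358, 0.97501147]), 'rotation': array([-3.0995772 , -0.0084063 , -1.56812476])}
{'clock': 0.1, 'qpos': array([-1.27619224,  0.52195264, -0.03630331,  1.59989828,  0.02121701,
        1.02112898, -0.11280936]), 'qd': array([ 0.00037795, -0.00131441,  0.00189211, -0.00063177, -0.00016185,
       -0.00047086, -0.00093352]), 'joint_efforts': array([ 2.27145712e-03, -9.28482342e+01,  1.98373005e+00, -3.70527577e+01,
        1.81461847e-02,  5.22025191e-03,  1.33558990e-05]), 'position': array([0.22292948, 0.5836011 , 0.24480355]), 'tool_rot': array([-1.47462016,  1.56979432, -1.83945756]), 'force': array([ 1.15702119, -0.54292221,  0.40850104]), 'moment': array([-0.04730801,  0.04437758,  0.02426517]), 'grip_width': 0.08509460927137681}
```

View pics/scene0.png

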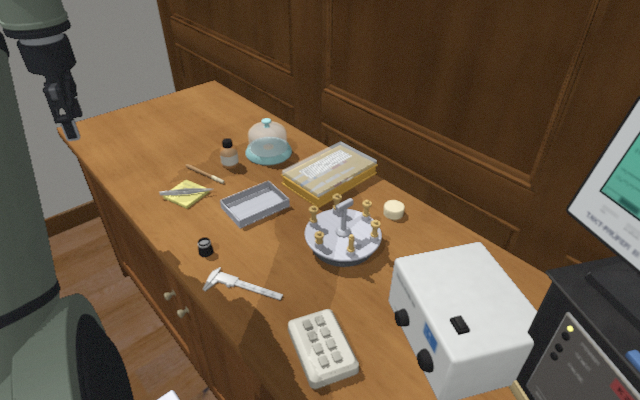

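View pics/top0.png

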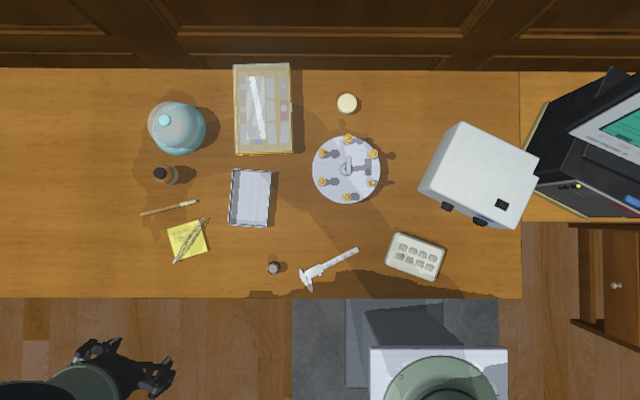

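```bash
cat > h.py <<'E'
from workcell import monitor, optics, bot
import cv2, numpy as np
from scipy.spatial.transform import Rotation as R
def cam(n):
    p=optics.camera_params(n); return p,R.from_euler('xyz',p['rotation']).as_matrix()
def ray(n,u,v,z):
    p,M=cam(n); d=M@np.array([(u-p['cx'])/p['fx'],(v-p['cy'])/p['fy'],1]); o=p['origin']
    return o+d*(z-o[2])/d[2]
def proj(n,X):
    p,M=cam(n); c=(np.atleast_2d(X)-p['origin'])@M
    return np.c_[p['cx']+p['fx']*c[:,0]/c[:,2],p['cy']+p['fy']*c[:,1]/c[:,2]]
E
python3 - <<'E'
from h import *
t=cv2.imread('pics/top0.png'); s=cv2.imread('pics/scene0.png')
a=cv2.resize(t[130:210,306:386],None,fx=5,fy=5,interpolation=cv2.INTER_CUBIC)
b=cv2.resize(s[186:266,300:388],None,fx=4.5,fy=5,interpolation=cv2.INTER_CUBIC)
cv2.imwrite('pics/z0.png',np.hstack([a,b]))
print(ray('top',346,170,.03),ray('scene',344,237,.034))
for n,im,(y0,y1,x0,x1) in(('top',t,(120,215,300,395)),('scene',s,(180,275,295,392))):
    h=cv2.cvtColor(im[y0:y1,x0:x1],cv2.COLOR_BGR2HSV)
    m=((h[:,:,1]<75)&(h[:,:,2]>120)).astype('uint8')
    cs,_=cv2.findContours(m,0,2); c=max(cs,key=cv2.contourArea); c=cv2.convexHull(c)
    e=cv2.fitEllipse(c); u,v=e[0][0]+x0,e[0][1]+y0; print(n,u,v,e[1:],ray(n,u,v,.034))
h=cv2.cvtColor(t[155:240,215:285],cv2.COLOR_BGR2HSV); m=((h[:,:,1]<90)).astype('uint8')
cs,_=cv2.findContours(m,0,2); c=max(cs,key=cv2.contourArea); r=cv2.minAreaRect(c); print(r)
for q in cv2.boxPoints(r): print(ray('top',q[0]+215,q[1]+155,.022))
E
```

```text
[0.56150349 0.21940399 0.03      ] [0.553725   0.20524358 0.034     ]
top 345.5008430480957 169.16887664794922 ((68.46818542480469, 68.908935546875), 118.0203628540039) [0.56298358 0.22082155 0.034     ]
scene 342.7158317565918 230.82131958007812 ((62.170738220214844, 75.73847198486328), 92.0137710571289) [0.5645632  0.22031796 0.034     ]
((34.38934326171875, 42.71721267700195), (41.28429412841797, 57.85233688354492), 5.194429397583008)
[0.43610074 0.49256827 0.022     ]
[0.56821795 0.48216196 0.022     ]
[0.55993411 0.38772513 0.022     ]
[0.42780607 0.39869396 0.022     ]
```

View pics/z0.png

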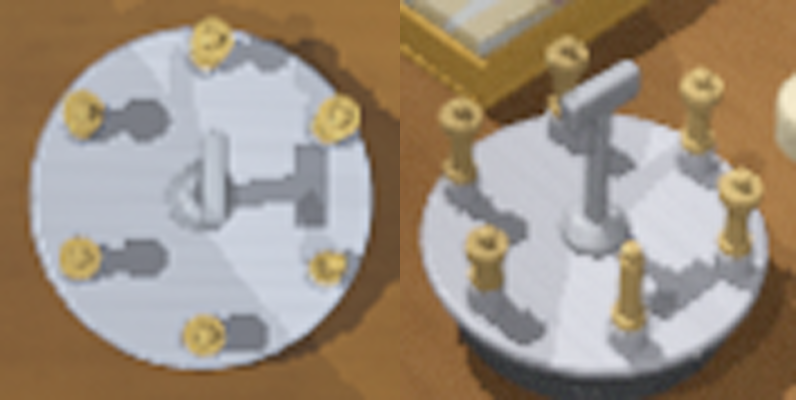

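Run:
```python
from h import *
t=cv2.imread('pics/top0.png'); x0,y0=306,130
k=cv2.resize(t[y0:y0+80,x0:x0+80],None,fx=5,fy=5,interpolation=cv2.INTER_CUBIC)
h=cv2.cvtColor(k,cv2.COLOR_BGR2HSV)
m=((h[:,:,1]>85)&(h[:,:,2]>125)).astype('uint8')
yy,xx=np.mgrid[:400,:400]; m[(xx-201)**2+(yy-197)**2>176**2]=0
n,l,st,ce=cv2.connectedComponentsWithStats(m)
C=np.array([.5635,.2206]); P=[]
for s,c in zip(st[1:],ce[1:]):
    if s[4]<300: continue
    u,v=(c+.5)/5-.5+[x0,y0]
    X=ray('top',u,v,.072)[:2]; d=X-C; a=np.degrees(np.arctan2(d[1],d[0])); P.append(X)
    print(s,X.round(4),'r',np.hypot(*d).round(4),'ang',a.round(1))
P=np.array(P); print('mean',P.mean(0))
for u,v in((214,135),(214,222)):
    print('bar',ray('top',u/5+x0-.1,v/5+y0-.1,.111))
from h import monitor
print(R.from_euler('xyz',monitor.observe()['tool_rot']).as_matrix().round(3))
for zz,uv in((.111,(565,105)),(.111,(635,65)),(.0835,(630,243)),(.0715,(488,232)),(.0835,(740,175)),(.0835,(703,75)),(.0835,(568,43)),(.0835,(461,104))): print('sc',uv,ray('scene',300+(uv[0]-400)/4.5,186+uv[1]/5,zz))
```

```text
[  25   21  248  256 2555] [0.6182 0.2367] r 0.057 ang 16.4
[  65   92   38   46 1252] [0.5958 0.2747] r 0.063 ang 59.1
[ 314   92   47   50 1497] [0.5938 0.1638] r 0.0644 ang -61.9
[  61  239   39   39 1221] [0.5325 0.2758] r 0.0633 ang 119.3
[311 253  34  29 786] [0.529  0.1675] r 0.0633 ang -123.0
[ 184  317   40   38 1179] [0.4991 0.2215] r 0.0644 ang 179.2
mean [0.56141229 0.2233206 ]
bar [0.58065797 0.21947129 0.111     ]
bar [0.54418204 0.21947905 0.111     ]
[[-0.     0.357  0.934]
 [-0.001  0.934 -0.357]
 [-1.    -0.001  0.   ]]
sc (565, 105) [0.54104191 0.2166105  0.111     ]
sc (635, 65) [0.58078452 0.21495163 0.111     ]
sc (630, 243) [0.52956819 0.16396673 0.0835    ]
sc (488, 232) [0.49817583 0.2166387  0.0715    ]
sc (740, 175) [0.59218952 0.16084842 0.0835    ]
sc (703, 75) [0.62534577 0.21447182 0.0835    ]
sc (568, 43) [0.59396273 0.26999758 0.0835    ]
sc (461, 104) [0.53050465 0.27167648 0.0835    ]
```

Request:
arm_command --delta_pos '[[0,-0.576,0.92],[0,-0.576,0.92],[0,-0.576,0.92],[0,-0.576,0.92],[0,-0.576,0.92],[0,-0.576,0.92],[0,-0.576,0.92],[0,-0.576,0.92],[0,-0.576,0.92],[0,-0.576,0.92]]' --rotation '[[0,0,0],[0,0,0],[0,0,0],[0,0,0],[0,0,0],[0,0,0],[0,0,0],[0,0,0],[0,0,0],[0,0,0]]' --gripper 0.1 --grip_force 30

```text
clock: 1.1
position: [0.4219, 0.3164, 0.2418]
tool_rot: [-2.026, 1.565, -2.383]
force: [0.6, -0.1, 0.0]
grip_width: 0.0386
```

```bash
cat >> h.py <<'E'
def plan(target,jaw):
    """print turn to reach jaw angle (deg, tool down) and the shift after it, in full-scale units"""
    s=monitor.observe(); M=R.from_euler('xyz',s['tool_rot']).as_matrix()
    a=np.radians(jaw); y=np.array([np.cos(a),np.sin(a),0]); x=np.array([0,0,-1.]); G=np.c_[x,y,np.cross(x,y)]
    w=R.from_matrix(M.T@G).as_rotvec(degrees=True)/6
    d=np.array(target)-s['position']
    print('clock',s['clock'],'pos',s['position'].round(4),'q7',s['qpos'][6].round(2),'F',s['force'].round(1),'w',s['grip_width'].round(4))
    print('turn',w.round(2),'shift after',(G.T@d/.03).round(2),'now',(M.T@d/.03).round(2))
E
python3 -c "
from h import *
plan([.498,.220,.14],89)"
```

```text
Traceback (most recent call last):
  File "h.py", line 18, in plan
    print('clock',s['clock'],'pos',s['position'].round(4),'q7',s['qpos'][6].round(2),'F',s['force'].round(1),'w',s['grip_width'].round(4))
                                                                                                                 ^^^^^^^^^^^^^^^^^^^^^
AttributeError: 'float' object has no attribute 'round'
```

```bash
sed -i "s/s\['grip_width'\].round(4)/round(s['grip_width'],4)/" h.py
python3 -c "
from h import *
plan([.498,.220,.14],89)"
```

```text
clock 1.1 pos [0.4219 0.3164 0.2418] q7 0.47 F [ 0.6 -0.1  0. ] w 0.0386
turn [-3.24 -0.03  0.05] shift after [ 3.39 -3.17  2.59] now [ 3.39 -2.11  3.51]
```

Request:
arm_command --delta_pos '[[0,0,0],[0,0,0],[0,0,0],[0,0,0],[0.5,-0.53,0.43],[0.5,-0.53,0.43],[0.6,-0.53,0.43],[0.6,-0.53,0.43],[0.6,-0.53,0.43],[0.6,-0.53,0.43]]' --rotation '[[-0.81,0,0],[-0.81,0,0],[-0.81,0,0],[-0.81,0,0],[0,0,0],[0,0,0],[0,0,0],[0,0,0],[0,0,0],[0,0,0]]'

```text
clock: 2.1
position: [0.5023, 0.2135, 0.137]
tool_rot: [-2.247, 1.565, -2.253]
force: [0.2, -0.1, -0.2]
grip_width: 0.0381
```

```bash
python3 -c "
from h import *
plan([.498,.220,.14],89)
t=optics.grab_frame('top')[:,:,::-1]; s=optics.grab_frame('scene')[:,:,::-1]
a=cv2.resize(t[130:220,306:386],None,fx=5,fy=5,interpolation=2)
b=cv2.resize(s[166:256,296:376],None,fx=5,fy=5,interpolation=2)
cv2.imwrite('pics/z1.png',np.hstack([a,b]))"
```

```text
clock 2.1 pos [0.5023 0.2135 0.137 ] q7 1.03 F [ 0.2 -0.1 -0.2] w 0.0381
turn [ 0.11 -0.03  0.04] shift after [-0.1   0.22 -0.15] now [-0.1   0.22 -0.15]
```

View pics/z1.png

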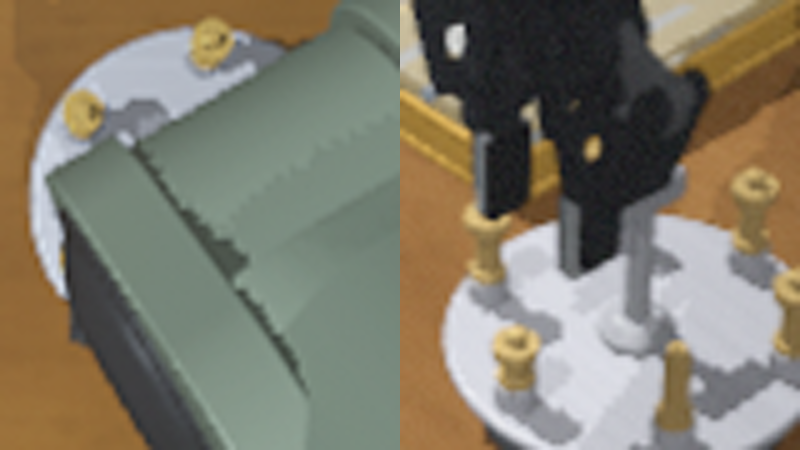

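```bash
python3 -c "
from h import *
for z in (.123,.13): print(ray('scene',324,214.6,z), proj('scene',[.5023,.2135,z]))
print(ray('scene',296+515/5-80,166+335/5,.0715),ray('scene',296+675/5-80,166+345/5,.0835))"
```

```text
[0.49818469 0.20493055 0.123     ] [[322.55833128 211.38900719]]
[0.49253055 0.19873384 0.13      ] [[322.59910116 208.42072548]]
[0.49625808 0.21605618 0.0715    ] [0.5286442  0.16331978 0.0835    ]
```

Request:
arm_command --delta_pos '[[0,0.1,-0.07],[0,0.1,-0.07],[0.4,0,0],[0.4,0,0],[0.4,0,0],[0.4,0,0],[0.3,0,0],[0.2,0,0],[0.2,0,0],[0,0,0]]' --rotation '[[0.11,-0.03,0.04],[0,0,0],[0,0,0],[0,0,0],[0,0,0],[0,0,0],[0,0,0],[0,0,0],[0,0,0],[0,0,0]]'

```text
clock: 3.2
position: [0.496, 0.2201, 0.0605]
tool_rot: [-2.68, 1.567, -2.699]
force: [-0.1, 0.3, -0.3]
grip_width: 0.0387
```

```bash
python3 -c "
from h import *
plan([.498,.220,.066],89)
s=optics.grab_frame('scene')[:,:,::-1]
cv2.imwrite('pics/z2.png',cv2.resize(s[186:266,296:376],None,fx=6,fy=6,interpolation=2))"
```

```text
clock 3.2 pos [0.496  0.2201 0.0605] q7 1.0 F [-0.1  0.3 -0.3] w 0.0387
turn [-0.01 -0.03  0.02] shift after [-0.18 -0.    0.07] now [-0.18 -0.    0.07]
```

View pics/z2.png

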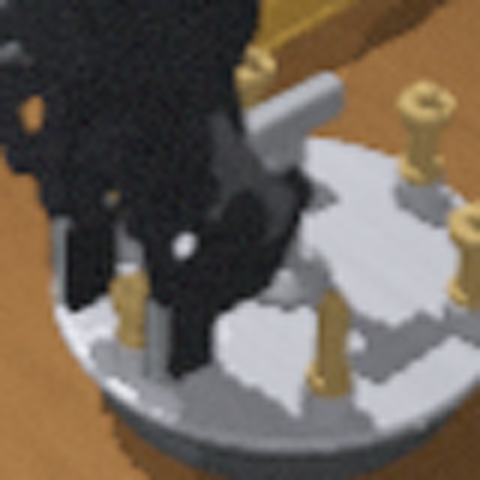

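Request:
arm_command --delta_pos '[[-0.17,0,0.06],[0,0,0]]' --rotation '[[0,0,0],[0,0,0]]'

```text
clock: 3.45
position: [0.4986, 0.2202, 0.067]
tool_rot: [-2.692, 1.568, -2.711]
force: [0.8, -0.6, -0.6]
grip_width: 0.0385
```

Request:
arm_command --delta_pos '[[0,0,0],[0,0,0],[0,0,0],[0,0,0],[0,0,0]]' --rotation '[[0,0,0],[0,0,0],[0,0,0],[0,0,0],[0,0,0]]' --gripper 1

```text
clock: 3.95
position: [0.4991, 0.2204, 0.0682]
tool_rot: [-2.958, 1.57, -2.977]
force: [0.1, 0.6, -0.2]
grip_width: 0.0159
```

Request:
arm_command --delta_pos '[[0,0,0],[0,0,0],[0,0,0]]' --rotation '[[0,0,0],[0,0,0],[0,0,0]]'

```text
clock: 4.25
position: [0.499, 0.2204, 0.0681]
tool_rot: [-2.933, 1.57, -2.953]
force: [-0.6, 0.2, -1.4]
grip_width: 0.0159
```

```bash
python3 -c "
from h import *
plan([.498,.220,.066],89)
s=optics.grab_frame('scene')[:,:,::-1]
cv2.imwrite('pics/z3.png',cv2.resize(s[186:266,296:376],None,fx=6,fy=6,interpolation=2))"
```

```text
clock 4.25 pos [0.499  0.2204 0.0681] q7 1.0 F [-0.6  0.2 -1.4] w 0.0159
turn [-0.02 -0.01  0.  ] shift after [ 0.07 -0.01 -0.03] now [ 0.07 -0.01 -0.03]
```

View pics/z3.png

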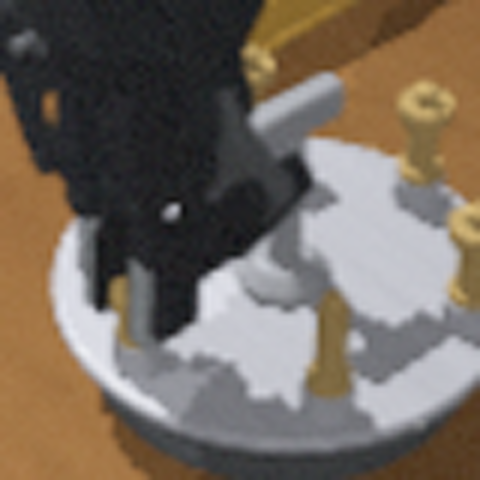

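Request:
arm_command --delta_pos '[[-0.2,0,0],[-0.3,0,0],[-0.3,0,0],[-0.4,0,0],[-0.4,0,0],[-0.4,0,0],[0,0,0]]' --rotation '[[0,0,0],[0,0,0],[0,0,0],[0,0,0],[0,0,0],[0,0,0],[0,0,0]]'

```text
clock: 5.0
position: [0.4995, 0.2206, 0.1348]
tool_rot: [0.644, 1.569, 0.625]
force: [0.2, -0.2, -1.3]
grip_width: 0.0161
```

```bash
python3 -c "
from h import *
plan([.480,.440,.16],89)
s=optics.grab_frame('scene')[:,:,::-1]
cv2.imwrite('pics/z4.png',cv2.resize(s[166:266,276:376],None,fx=6,fy=6,interpolation=2))"
```

```text
clock 5.0 pos [0.4995 0.2206 0.1348] q7 1.01 F [ 0.2 -0.2 -1.3] w 0.0161
turn [-0.02  0.01 -0.01] shift after [-0.84  7.3  -0.78] now [-0.84  7.3  -0.79]
```

View pics/z4.png

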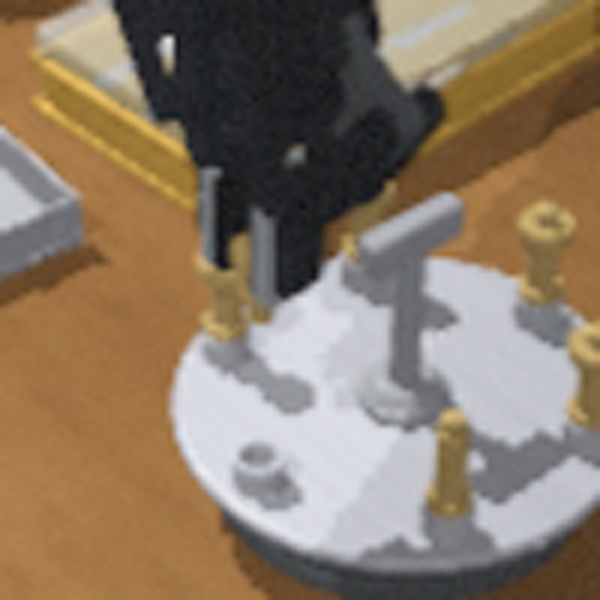

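Request:
arm_command --delta_pos '[[-0.3,0.4,-0.1],[-0.2,0.9,-0.12],[0,1,-0.12],[0,1,-0.12],[0,1,-0.12],[0,1,-0.12],[0,0.9,-0.12],[0,0.7,-0.1],[0,0.4,-0.06],[0,0,0]]' --rotation '[[0,0,0],[0,0,0],[0,0,0],[0,0,0],[0,0,0],[0,0,0],[0,0,0],[0,0,0],[0,0,0],[0,0,0]]'

```text
clock: 6.05
position: [0.467, 0.4554, 0.1499]
tool_rot: [-3.003, 1.566, -3.02]
force: [-0.6, -0.6, -0.4]
grip_width: 0.0157
```

```bash
python3 -c "
from h import *
plan([.470,.440,.06],89)"
```

```text
clock 6.05 pos [0.467  0.4554 0.1499] q7 0.68 F [-0.6 -0.6 -0.4] w 0.0157
turn [ 0.   -0.04  0.01] shift after [ 3.   -0.51  0.11] now [ 2.99 -0.51  0.12]
```

Request:
arm_command --delta_pos '[[0.3,-0.25,0.06],[0.5,-0.25,0.06],[0.6,0,0],[0.6,0,0],[0.6,0,0],[0.5,0,0],[0.3,0,0],[0.1,0,0],[0,0,0]]' --rotation '[[0,-0.03,0],[0,0,0],[0,0,0],[0,0,0],[0,0,0],[0,0,0],[0,0,0],[0,0,0],[0,0,0]]'

```text
clock: 6.95
position: [0.4741, 0.426, 0.0387]
tool_rot: [-1.547, 1.564, -1.574]
force: [0.9, 1.0, -0.6]
grip_width: 0.016
```

```bash
python3 -c "
from h import *
plan([.470,.440,.036],89)"
```

```text
clock 6.95 pos [0.4741 0.426  0.0387] q7 0.69 F [ 0.9  1.  -0.6] w 0.016
turn [-0.09  0.    0.07] shift after [ 0.09  0.46 -0.14] now [ 0.09  0.46 -0.15]
```

Request:
arm_command --delta_pos '[[0,0.25,-0.07],[0,0.15,0],[0.08,0,0],[0,0,0]]' --rotation '[[0,0,0],[0,0,0],[0,0,0],[0,0,0]]'

```text
clock: 7.35
position: [0.4727, 0.4405, 0.0381]
tool_rot: [-1.113, 1.566, -1.14]
force: [-0.4, -0.1, -1.3]
grip_width: 0.0159
```

```bash
python3 -c "
from h import *
plan([.470,.440,.036],89)
s=optics.grab_frame('scene')[:,:,::-1]
cv2.imwrite('pics/z5.png',cv2.resize(s[150:240,200:320],None,fx=6,fy=6,interpolation=2))"
```

```text
clock 7.35 pos [0.4727 0.4405 0.0381] q7 0.68 F [-0.4 -0.1 -1.3] w 0.0159
turn [-0.09  0.02  0.04] shift after [ 0.07 -0.02 -0.09] now [ 0.07 -0.02 -0.09]
```

View pics/z5.png

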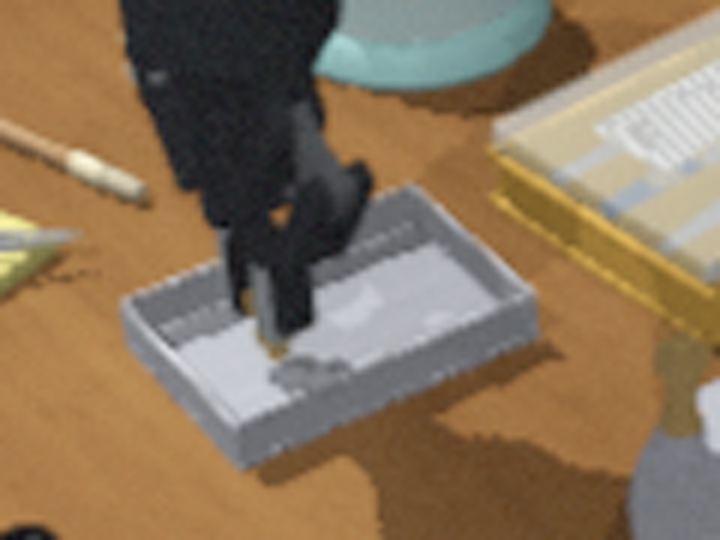

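Request:
arm_command --delta_pos '[[0.08,0,0],[0.05,0,0],[0,0,0]]' --rotation '[[0,0,0],[0,0,0],[0,0,0]]'

```text
clock: 7.7
position: [0.473, 0.4404, 0.0342]
tool_rot: [-1.015, 1.566, -1.042]
force: [0.2, -0.9, 0.2]
grip_width: 0.0158
```

Request:
arm_command --delta_pos '[[0,0,0],[0,0,0],[0,0,0],[0,0,0],[0,0,0],[0,0,0]]' --rotation '[[0,0,0],[0,0,0],[0,0,0],[0,0,0],[0,0,0],[0,0,0]]' --gripper 0.1

```text
clock: 8.3
position: [0.4731, 0.4402, 0.0343]
tool_rot: [-0.997, 1.566, -1.024]
force: [0.5, -0.1, -0.3]
grip_width: 0.0386
```

Request:
arm_command --delta_pos '[[-0.3,0,0],[-0.4,0,0],[-0.6,0,0],[-0.7,0,0],[-0.7,0,0],[-0.7,0,0],[-0.5,0,0]]' --rotation '[[0,0,0],[0,0,0],[0,0,0],[0,0,0],[0,0,0],[0,0,0],[0,0,0]]'

```text
clock: 9.0
position: [0.4724, 0.4403, 0.1598]
tool_rot: [-1.042, 1.566, -1.069]
force: [0.2, 0.8, 0.0]
grip_width: 0.0383
```

```bash
python3 -c "
from h import *
plan([.529,.1645,.15],-31)"
```

```text
clock 9.0 pos [0.4724 0.4403 0.1598] q7 0.69 F [0.2 0.8 0. ] w 0.0383
turn [19.91  0.06 -0.  ] shift after [0.33 6.35 6.91] now [ 0.37 -9.14  2.13]
```

Request:
arm_command --delta_pos '[[0,0,0],[0,0,0],[0,0,0],[0,0,0],[0,0,0],[0,0,0],[0,0,0],[0,0,0],[0,0,0],[0,0,0]]' --rotation '[[1,0,0],[1,0,0],[1,0,0],[1,0,0],[1,0,0],[1,0,0],[1,0,0],[1,0,0],[1,0,0],[1,0,0]]'

```text
clock: 10.0
position: [0.4738, 0.4424, 0.1762]
tool_rot: [1.89, 1.557, 0.775]
force: [-0.9, 1.0, -0.4]
grip_width: 0.0382
```

Request:
arm_command --delta_pos '[[0,0,0],[0,0,0],[0,0,0],[0,0,0],[0,0,0],[0,0,0],[0,0,0],[0,0,0],[0,0,0]]' --rotation '[[1,0,0],[1,0,0],[1,0,0],[1,0,0],[1,0,0],[1,0,0],[1,0,0],[1,0,0],[0.5,0,0]]'

```text
clock: 10.9
position: [0.4725, 0.4447, 0.1873]
tool_rot: [-3.097, 1.547, 1.143]
force: [-0.5, -0.1, -0.5]
grip_width: 0.0384
```

```bash
python3 -c "
from h import *
plan([.529,.1645,.15],-31)
t=optics.grab_frame('top')[:,:,::-1]; s=optics.grab_frame('scene')[:,:,::-1]
a=cv2.resize(t[120:240,220:390],None,fx=4,fy=4,interpolation=2)
b=cv2.resize(s[160:280,210:390],None,fx=4,fy=4,interpolation=2)
cv2.imwrite('pics/t6.png',a);cv2.imwrite('pics/s6.png',b)
C=[]
for n,im,(y0,y1,x0,x1) in(('top',t,(120,215,300,395)),('scene',s,(195,275,295,392))):
    h=cv2.cvtColor(np.ascontiguousarray(im[y0:y1,x0:x1]),cv2.COLOR_BGR2HSV)
    m=((h[:,:,1]<75)&(h[:,:,2]>120)).astype('uint8')
    cs,_=cv2.findContours(m,0,2); c=cv2.convexHull(max(cs,key=cv2.contourArea))
    e=cv2.fitEllipse(c); print(n,e[1],ray(n,e[0][0]+x0,e[0][1]+y0,.034))
"
```

```text
clock 10.9 pos [0.4725 0.4447 0.1873] q7 -0.98 F [-0.5 -0.1 -0.5] w 0.0384
turn [ 0.65 -0.23  0.02] shift after [1.24 6.43 7.03] now [1.06 5.93 7.49]
top (67.59480285644531, 69.00611877441406) [0.56386566 0.22044961 0.034     ]
scene (62.378807067871094, 74.9230728149414) [0.56552968 0.22055421 0.034     ]
```

View pics/s6.png

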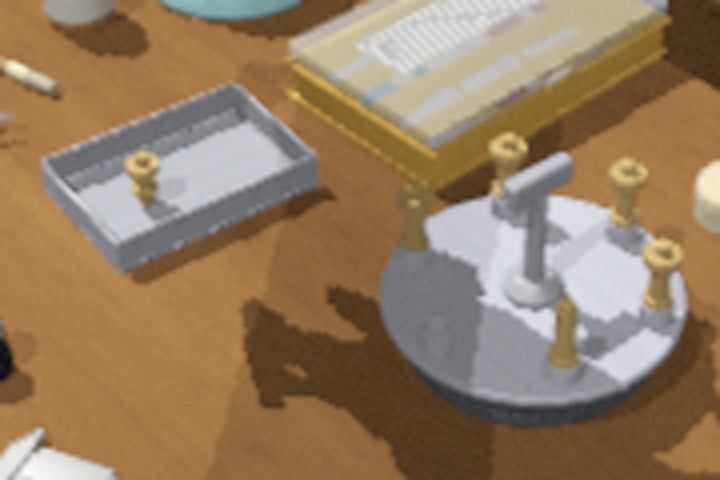

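Request:
arm_command --delta_pos '[[0,0,0],[0,0.3,0.3],[0.1,0.8,0.9],[0.1,0.9,0.95],[0.1,0.9,0.95],[0.1,0.9,0.95],[0.2,0.9,0.95],[0.2,0.8,0.9],[0.2,0.4,0.5],[0,0,0]]' --rotation '[[0.6,-0.22,0.02],[0,0,0],[0,0,0],[0,0,0],[0,0,0],[0,0,0],[0,0,0],[0,0,0],[0,0,0],[0,0,0]]'

```text
clock: 12.0
position: [0.5314, 0.1773, 0.1605]
tool_rot: [3.107, 1.562, 1.03]
force: [0.1, 0.9, 0.3]
grip_width: 0.0389
```

```bash
python3 -c "
from h import *
plan([.530,.1645,.115],-31)"
```

```text
clock 12.0 pos [0.5314 0.1773 0.1605] q7 -0.56 F [0.1 0.9 0.3] w 0.0389
turn [ 0.33 -0.08 -0.  ] shift after [1.52 0.18 0.39] now [1.51 0.16 0.41]
```

Request:
arm_command --delta_pos '[[0,0.1,0.2],[0,0.1,0.15],[0.3,0,0],[0.4,0,0],[0.4,0,0],[0.2,0,0],[0,0,0]]' --rotation '[[0.33,-0.08,0],[0,0,0],[0,0,0],[0,0,0],[0,0,0],[0,0,0],[0,0,0]]'

```text
clock: 12.7
position: [0.5304, 0.1668, 0.1182]
tool_rot: [-2.233, 1.57, 1.943]
force: [0.6, -0.2, 0.2]
grip_width: 0.0382
```

```bash
python3 -c "
from h import *
plan([.530,.1645,.066],-31)"
```

```text
clock 12.7 pos [0.5304 0.1668 0.1182] q7 -0.54 F [ 0.6 -0.2  0.2] w 0.0382
turn [ 0.05 -0.01  0.01] shift after [1.74 0.03 0.07] now [1.74 0.03 0.07]
```

Request:
arm_command --delta_pos '[[0.3,0.03,0.07],[0.4,0,0],[0.4,0,0],[0.3,0,0],[0.15,0,0],[0,0,0]]' --rotation '[[0.05,0,0],[0,0,0],[0,0,0],[0,0,0],[0,0,0],[0,0,0]]'

```text
clock: 13.3
position: [0.5298, 0.1644, 0.067]
tool_rot: [-1.609, 1.569, 2.562]
force: [-0.1, -0.3, 0.2]
grip_width: 0.0386
```

```bash
python3 -c "
from h import *
plan([.530,.1645,.068],-31)
s=optics.grab_frame('scene')[:,:,::-1]
cv2.imwrite('pics/z7.png',cv2.resize(s[186:276,306:406],None,fx=6,fy=6,interpolation=2))"
```

```text
clock 13.3 pos [0.5298 0.1644 0.067 ] q7 -0.5 F [-0.1 -0.3  0.2] w 0.0386
turn [-0.   -0.    0.01] shift after [-0.03  0.   -0.01] now [-0.03  0.   -0.01]
```

View pics/z7.png

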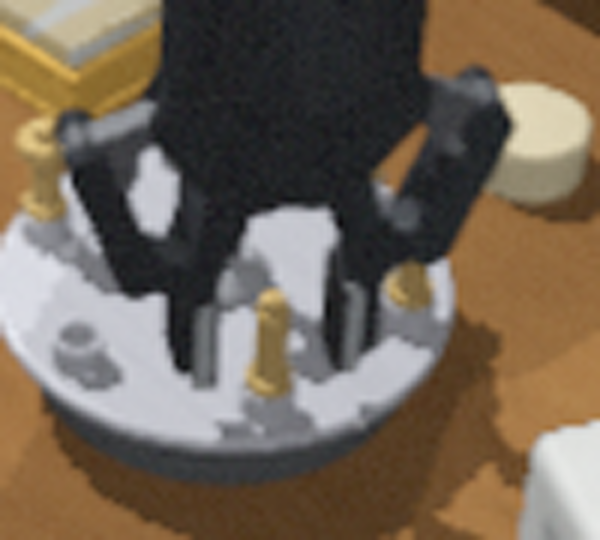

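Request:
arm_command --delta_pos '[[0,0,0],[0,0,0],[0,0,0],[0,0,0],[0,0,0],[0,0,0],[0,0,0],[0,0,0],[0,0,0]]' --rotation '[[0,0,0],[0,0,0],[0,0,0],[0,0,0],[0,0,0],[0,0,0],[0,0,0],[0,0,0],[0,0,0]]' --gripper 1

```text
clock: 14.25
position: [0.5307, 0.1649, 0.0688]
tool_rot: [3.121, 1.568, 1.009]
force: [0.3, -0.3, -0.5]
grip_width: 0.0104
```

Request:
arm_command --delta_pos '[[-0.2,0,0],[-0.3,0,0],[-0.3,0,0],[-0.4,0,0],[-0.5,0,0],[-0.6,0,0],[-0.5,0,0],[-0.2,0,0],[0,0,0]]' --rotation '[[0,0,0],[0,0,0],[0,0,0],[0,0,0],[0,0,0],[0,0,0],[0,0,0],[0,0,0],[0,0,0]]'

```text
clock: 15.15
position: [0.531, 0.1646, 0.1683]
tool_rot: [2.86, 1.566, 0.748]
force: [-0.4, -0.0, -1.0]
grip_width: 0.0096
```

```bash
python3 -c "
from h import *
plan([.522,.440,.17],-31)"
```

```text
clock 15.15 pos [0.531  0.1646 0.1683] q7 -0.58 F [-0.4 -0.  -1. ] w 0.0096
turn [-0.01 -0.05 -0.01] shift after [-0.06 -4.99 -7.72] now [-0.03 -4.99 -7.71]
```

Request:
arm_command --delta_pos '[[0,-0.2,-0.3],[0,-0.5,-0.75],[0,-0.6,-0.95],[0,-0.6,-0.95],[0,-0.6,-0.95],[0,-0.6,-0.95],[0,-0.6,-0.95],[0,-0.5,-0.8],[0,-0.3,-0.5],[0,0,0]]' --rotation '[[0,0,0],[0,0,0],[0,0,0],[0,0,0],[0,0,0],[0,0,0],[0,0,0],[0,0,0],[0,0,0],[0,0,0]]'

```text
clock: 16.15
position: [0.5187, 0.4332, 0.161]
tool_rot: [-0.987, 1.566, -3.098]
force: [-0.0, -0.4, -0.0]
grip_width: 0.01
```

```bash
python3 -c "
from h import *
plan([.522,.440,.05],-31)"
```

```text
clock 16.15 pos [0.5187 0.4332 0.161 ] q7 -0.97 F [-0.  -0.4 -0. ] w 0.01
turn [0.01 0.03 0.04] shift after [ 3.7  -0.02 -0.25] now [ 3.7  -0.01 -0.26]
```

Request:
arm_command --delta_pos '[[0.2,0.1,-0.12],[0.4,0.1,-0.12],[0.6,0,0],[0.7,0,0],[0.6,0,0],[0.5,0,0],[0.4,0,0],[0.2,0,0],[0,0,0]]' --rotation '[[0,0.03,0.03],[0,0,0],[0,0,0],[0,0,0],[0,0,0],[0,0,0],[0,0,0],[0,0,0],[0,0,0]]'

```text
clock: 17.05
position: [0.5294, 0.4307, 0.0415]
tool_rot: [-0.098, 1.566, -2.215]
force: [-0.0, -0.5, -0.0]
grip_width: 0.01
```

```bash
python3 -c "
from h import *
plan([.528,.440,.036],-31)
s=optics.grab_frame('scene')[:,:,::-1]
cv2.imwrite('pics/z8.png',cv2.resize(s[150:240,200:320],None,fx=6,fy=6,interpolation=2))"
```

```text
clock 17.05 pos [0.5294 0.4307 0.0415] q7 -0.92 F [-0.  -0.5 -0. ] w 0.01
turn [-0.05  0.05  0.  ] shift after [ 0.18 -0.2  -0.24] now [ 0.18 -0.2  -0.24]
```

View pics/z8.png

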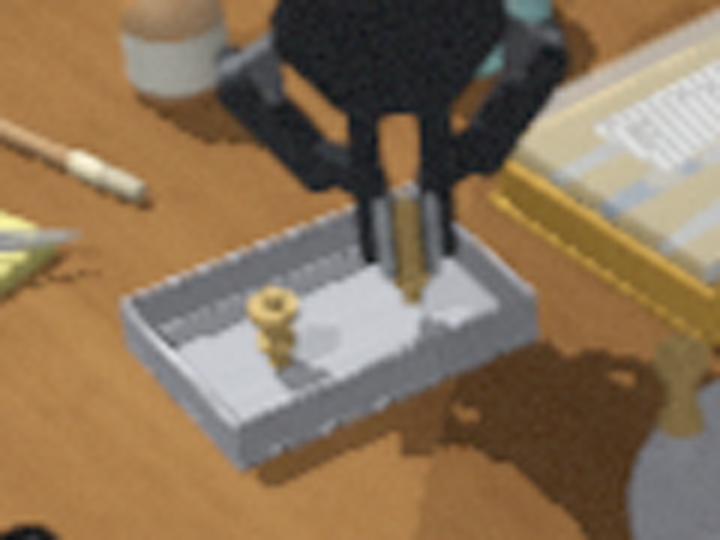

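Request:
arm_command --delta_pos '[[0.1,0,-0.05],[0.08,0,0],[0,0,0]]' --rotation '[[0,0.05,0],[0,0,0],[0,0,0]]'

```text
clock: 17.4
position: [0.5312, 0.433, 0.0381]
tool_rot: [3.035, 1.567, 0.918]
force: [0.2, -0.2, 0.1]
grip_width: 0.01
```

```bash
python3 -c "
from h import *
plan([.528,.440,.036],-31)"
```

```text
clock 17.4 pos [0.5312 0.433  0.0381] q7 -0.92 F [ 0.2 -0.2  0.1] w 0.01
turn [-0.05 -0.04 -0.  ] shift after [ 0.07 -0.21 -0.15] now [ 0.07 -0.21 -0.14]
```

Request:
arm_command --delta_pos '[[0.1,0,0],[0.05,0,0],[0,0,0]]' --rotation '[[0,0,0],[0,0,0],[0,0,0]]'

```text
clock: 17.7
position: [0.5313, 0.4334, 0.0339]
tool_rot: [3.023, 1.566, 0.906]
force: [0.4, -1.1, -0.1]
grip_width: 0.0098
```

Request:
arm_command --delta_pos '[[0,0,0],[0,0,0],[0,0,0],[0,0,0],[0,0,0],[0,0,0]]' --rotation '[[0,0,0],[0,0,0],[0,0,0],[0,0,0],[0,0,0],[0,0,0]]' --gripper 0.4

```text
clock: 18.3
position: [0.5314, 0.4336, 0.0342]
tool_rot: [3.015, 1.565, 0.899]
force: [0.3, 0.7, 0.2]
grip_width: 0.026
```

Request:
arm_command --delta_pos '[[-0.2,0,0],[-0.4,0,0],[-0.6,0,0],[-0.7,0,0],[-0.7,0,0],[-0.8,0,0],[-0.8,0,0],[-0.4,0,0]]' --rotation '[[0,0,0],[0,0,0],[0,0,0],[0,0,0],[0,0,0],[0,0,0],[0,0,0],[0,0,0]]'

```text
clock: 19.1
position: [0.5313, 0.4323, 0.1853]
tool_rot: [2.944, 1.563, 0.826]
force: [-0.6, 0.9, -0.7]
grip_width: 0.0253
```

Request:
arm_command --delta_pos '[[0,0,0],[0,0,0],[0,0,0],[0,0,0],[0,0,0],[0,0,0],[0,0,0],[0,0,0],[0,0,0],[0,0,0]]' --rotation '[[-1,0,0],[-1,0,0],[-1,0,0],[-1,0,0],[-1,0,0],[-1,0,0],[-1,0,0],[-1,0,0],[-1,0,0],[-1,0,0]]'

```text
clock: 20.1
position: [0.5318, 0.4319, 0.1953]
tool_rot: [1.724, 1.556, 0.693]
force: [-0.0, 0.0, 0.0]
grip_width: 0.0255
```

Request:
arm_command --delta_pos '[[0,0,0],[0,0,0],[0,0,0],[0,0,0],[0,0,0],[0,0,0],[0,0,0],[0,0,0],[0,0,0]]' --rotation '[[-1,0,0],[-1,0,0],[-1,0,0],[-1,0,0],[-1,0,0],[-1,0,0],[-1,0,0],[-1,0,0],[0,0,0]]'

```text
clock: 21.0
position: [0.5324, 0.4297, 0.2008]
tool_rot: [0.656, 1.553, 0.498]
force: [0.6, 0.4, 0.1]
grip_width: 0.0258
```

```bash
python3 -c "
from h import *
plan([.563,.2195,.20],89)
t=optics.grab_frame('top')[:,:,::-1]; s=optics.grab_frame('scene')[:,:,::-1]
cv2.imwrite('pics/t9.png',t); cv2.imwrite('pics/s9.png',s)
for n,im,(y0,y1,x0,x1) in(('top',t,(120,215,300,395)),('scene',s,(195,275,295,392))):
    h=cv2.cvtColor(np.ascontiguousarray(im[y0:y1,x0:x1]),cv2.COLOR_BGR2HSV)
    m=((h[:,:,1]<75)&(h[:,:,2]>120)).astype('uint8')
    cs,_=cv2.findContours(m,0,2); c=cv2.convexHull(max(cs,key=cv2.contourArea))
    e=cv2.fitEllipse(c); print(n,e[1],ray(n,e[0][0]+x0,e[0][1]+y0,.034))
    h=cv2.cvtColor(np.ascontiguousarray(im),cv2.COLOR_BGR2HSV)
    m=((h[:,:,0]>15)&(h[:,:,0]<30)&(h[:,:,1]>100)).astype('uint8'); 
    a=(225,170,275,230) if n=='top' else (225,185,290,225)
    q=m[a[1]:a[3],a[0]:a[2]]; k,l,st,ce=cv2.connectedComponentsWithStats(q)
    print([(c+[a[0],a[1]],s_[4]) for c,s_ in zip(ce[1:],st[1:]) if s_[4]>8])
"
```

```text
clock 21.0 pos [0.5324 0.4297 0.2008] q7 0.67 F [0.6 0.4 0.1] w 0.0258
turn [-1.34  0.14 -0.09] shift after [ 0.03 -6.99  1.14] now [-0.02 -6.76  2.11]
top (67.89930725097656, 68.70361328125) [0.56310862 0.22105666 0.034     ]
[(array([272.52631579, 171.94736842]), np.int32(19))]
scene (52.47602081298828, 77.02840423583984) [0.55741007 0.2132393  0.034     ]
[(array([229.62921348, 190.06741573]), np.int32(89)), (array([241.68, 187.68]), np.int32(25)), (array([267.78181818, 193.2       ]), np.int32(55)), (array([285.2       , 188.69230769]), np.int32(65)), (array([245.36842105, 203.94736842]), np.int32(57)), (array([228.15254237, 220.69491525]), np.int32(59)), (array([283.42857143, 219.4       ]), np.int32(35)), (array([263.22222222, 222.77777778]), np.int32(9))]
```

Request:
arm_command --delta_pos '[[0,0,0],[0,0,0],[0,-0.3,0.05],[0,-0.8,0.15],[0,-1,0.15],[0,-1,0.15],[0,-1,0.15],[0,-1,0.15],[0,-0.8,0.15],[0,-0.4,0.1]]' --rotation '[[-0.67,0.07,-0.04],[-0.6,0.07,-0.04],[0,0,0],[0,0,0],[0,0,0],[0,0,0],[0,0,0],[0,0,0],[0,0,0],[0,0,0]]' --gripper 0.1

```text
clock: 22.1
position: [0.5544, 0.2294, 0.2009]
tool_rot: [0.072, 1.569, 0.009]
force: [1.1, 0.5, 0.9]
grip_width: 0.0382
```

```bash
python3 -c "
from h import *
plan([.563,.2195,.15],89)"
```

```text
clock 22.1 pos [0.5544 0.2294 0.2009] q7 1.03 F [1.1 0.5 0.9] w 0.0382
turn [-0.44  0.01 -0.  ] shift after [ 1.7  -0.32  0.29] now [ 1.7  -0.31  0.3 ]
```

Request:
arm_command --delta_pos '[[0,-0.15,0.15],[0,-0.13,0.13],[0.3,0,0],[0.5,0,0],[0.5,0,0],[0.3,0,0],[0,0,0]]' --rotation '[[-0.4,0,0],[0,0,0],[0,0,0],[0,0,0],[0,0,0],[0,0,0],[0,0,0]]'

```text
clock: 22.8
position: [0.5622, 0.2206, 0.1496]
tool_rot: [0.419, 1.569, 0.384]
force: [-0.8, 0.4, 0.3]
grip_width: 0.0384
```

```bash
python3 -c "
from h import *
plan([.563,.2195,.1],89)"
```

```text
clock 22.8 pos [0.5622 0.2206 0.1496] q7 1.07 F [-0.8  0.4  0.3] w 0.0384
turn [-0.17  0.02 -0.01] shift after [ 1.65 -0.04  0.03] now [ 1.65 -0.04  0.02]
```

Request:
arm_command --delta_pos '[[0.2,-0.04,0.03],[0.4,0,0],[0.4,0,0],[0.3,0,0],[0.2,0,0],[0.1,0,0],[0,0,0]]' --rotation '[[-0.15,0.02,0],[0,0,0],[0,0,0],[0,0,0],[0,0,0],[0,0,0],[0,0,0]]'

```text
clock: 23.5
position: [0.5632, 0.2202, 0.0977]
tool_rot: [1.644, 1.57, 1.625]
force: [-0.0, 0.2, 0.1]
grip_width: 0.0386
```

```bash
python3 -c "
from h import *
plan([.563,.2195,.1],89)
s=optics.grab_frame('scene')[:,:,::-1]
cv2.imwrite('pics/s10.png',s)"
```

```text
clock 23.5 pos [0.5632 0.2202 0.0977] q7 1.09 F [-0.   0.2  0.1] w 0.0386
turn [-0.01 -0.   -0.01] shift after [-0.08 -0.02 -0.01] now [-0.08 -0.02 -0.01]
```

Request:
arm_command --delta_pos '[[0,0,0],[0,0,0],[0,0,0],[0,0,0],[0,0,0],[0,0,0],[0,0,0],[0,0,0]]' --rotation '[[0,0,0],[0,0,0],[0,0,0],[0,0,0],[0,0,0],[0,0,0],[0,0,0],[0,0,0]]' --gripper 1 --grip_force 30

```text
clock: 24.35
position: [0.5632, 0.2201, 0.0985]
tool_rot: [1.313, 1.569, 1.295]
force: [-0.5, 0.5, -4.6]
grip_width: 0.0098
```

Request:
arm_command --delta_pos '[[0,0,0],[0,0,0],[0,0,0]]' --rotation '[[0,0,0],[0,0,0],[0,0,0]]' --grip_force 90

```text
clock: 24.65
position: [0.5633, 0.2201, 0.0986]
tool_rot: [1.258, 1.569, 1.239]
force: [1.2, -0.4, -3.7]
grip_width: 0.0082
```

```bash
python3 -c "
from h import *
plan([.563,.2195,.2],89)"
```

```text
clock 24.65 pos [0.5633 0.2201 0.0986] q7 1.09 F [ 1.2 -0.4 -3.7] w 0.0082
turn [-0.01  0.   -0.01] shift after [-3.38 -0.02 -0.01] now [-3.38 -0.01 -0.01]
```

Request:
arm_command --delta_pos '[[-0.06,0,0],[-0.1,0,0],[-0.1,0,0],[-0.1,0,0],[-0.12,0,0],[-0.15,0,0],[-0.15,0,0],[-0.15,0,0],[-0.1,0,0],[-0.05,0,0]]' --rotation '[[0,0,0],[0,0,0],[0,0,0],[0,0,0],[0,0,0],[0,0,0],[0,0,0],[0,0,0],[0,0,0],[0,0,0]]'

```text
clock: 25.65
position: [0.563, 0.22, 0.1339]
tool_rot: [1.52, 1.569, 1.501]
force: [0.2, 0.7, -6.6]
grip_width: 0.0082
```

```bash
python3 -c "
from h import *
plan([.5633,.2201,.1986],89); print(monitor.observe()['moment'])
s=optics.grab_frame('scene')[:,:,::-1]
cv2.imwrite('pics/s11.png',cv2.resize(s[150:280,220:400],None,fx=4.2,fy=4.2,interpolation=2))"
```

```text
clock 25.65 pos [0.563  0.22   0.1339] q7 1.09 F [ 0.2  0.7 -6.6] w 0.0082
turn [-0.01  0.   -0.01] shift after [-2.16  0.    0.01] now [-2.16  0.01  0.01]
[-0.03907353 -0.05517931  0.0443774 ]
```

Request:
arm_command --delta_pos '[[-0.1,0,0],[-0.2,0,0],[-0.25,0,0],[-0.3,0,0],[-0.3,0,0],[-0.25,0,0],[-0.2,0,0],[-0.15,0,0],[-0.1,0,0],[0,0,0]]' --rotation '[[0,0,0],[0,0,0],[0,0,0],[0,0,0],[0,0,0],[0,0,0],[0,0,0],[0,0,0],[0,0,0],[0,0,0]]'

```text
clock: 26.7
position: [0.5631, 0.22, 0.1951]
tool_rot: [1.104, 1.569, 1.085]
force: [0.2, -0.1, -5.9]
grip_width: 0.0087
```

Request:
arm_command --delta_pos '[[0,0,0],[0,0,0]]' --rotation '[[0,0,0],[0,0,0]]'

```text
clock: 26.9
position: [0.5629, 0.2199, 0.1947]
tool_rot: [1.371, 1.569, 1.352]
force: [-0.1, 0.5, -5.7]
grip_width: 0.0084
```

```bash
python3 -c "
from h import *
plan([.5633,.2201,.1986],89); o=monitor.observe(); print(o['moment'],abs(o['qd']).max())
s=optics.grab_frame('scene')[:,:,::-1];cv2.imwrite('pics/sf.png',s)
a=cv2.resize(s[110:280,215:405],None,fx=3.4,fy=3.4,interpolation=2); print(a.shape)
cv2.imwrite('pics/s12.png',a)"
```

```text
clock 26.9 pos [0.5629 0.2199 0.1947] q7 1.09 F [-0.1  0.5 -5.7] w 0.0084
turn [-0.01  0.   -0.01] shift after [-0.13  0.01  0.01] now [-0.13  0.01  0.01]
[-0.03050852 -0.01459069 -0.04339806] 0.002898367838827738
(578, 646, 3)
```

View pics/s12.png

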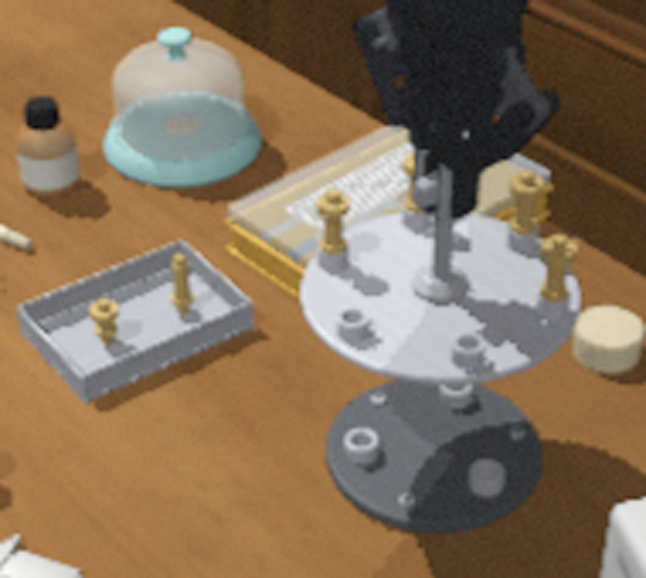

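Request:
arm_command --delta_pos '[[-0.08,0,0],[-0.08,0,0],[0,0,0],[0,0,0],[0,0,0],[0,0,0],[0,0,0],[0,0,0]]' --rotation '[[0,0,0],[0,0,0],[0,0,0],[0,0,0],[0,0,0],[0,0,0],[0,0,0],[0,0,0]]'

```text
clock: 27.75
position: [0.5627, 0.2198, 0.1992]
tool_rot: [2.199, 1.57, 2.18]
force: [-0.1, 0.2, -6.3]
grip_width: 0.0085
```

```bash
python3 -c "
from h import *
plan([.5633,.2201,.1986],89); o=monitor.observe(); print(abs(o['qd']).max())
s=optics.grab_frame('scene')[:,:,::-1]
s=np.ascontiguousarray(s);h=cv2.cvtColor(s[150:235,295:395],cv2.COLOR_BGR2HSV)
m=((h[:,:,1]<75)&(h[:,:,2]>120)).astype('uint8')
k,l,st,ce=cv2.connectedComponentsWithStats(m); i=1+st[1:,4].argmax(); print(st[i]+[295,150,0,0,0])
# level: predicted outline of a level disc, 101 mm up, against the mask
a=np.linspace(0,6.28,60); P=np.c_[.563+.078*np.cos(a),.2195+.078*np.sin(a),np.full(60,.034+.1)]
q=proj('scene',P); print(q.min(0),q.max(0), bot.job_done())"
```

```text
clock 27.75 pos [0.5627 0.2198 0.1992] q7 1.09 F [-0.1  0.2 -6.3] w 0.0085
turn [-0.01 -0.01 -0.01] shift after [0.02 0.01 0.02] now [0.02 0.01 0.02]
0.0013880767280586316
[ 295  150  100   77 4195]
the job is handed in; nothing more can be done
[303.28808393 169.00056126] [385.97721632 218.73380537] None
```

The job is done and handed in at about 28 s, well under the 67 s limit. The short pillar and the one without its upper collar are standing in the tray. The carrier is held by its T handle about 10 cm above its docked position, with the four good pillars still in it.

**Last picture (about 4 mm below the final height):** it showed the four good pillars upright, the disc looking level, the two empty sockets, both faulty pillars in the tray and the tin in its place. The loupe and most of the calliper were outside that crop. The arm never went near them, but I did not check them again at the end.

**Final readings:**
- **Stillness:** joint speeds were about 0.001 rad/s.
- **Level:** the tool's tilt was under 0.1°.
- **Load:** 6 N on the wrist, against about 5 N expected for the carrier and four pillars.

**Checks that failed or disagreed:**
- **Level by mask:** my last numeric check, comparing the disc outline with a mask, was not usable because the mask ran into the background. Level rests on the tool tilt and the picture.
- **Camera positions:** the two cameras differed by about 4 mm sideways. I used a value close to the top camera's, and the grips came out centred.
- **Grip width:** the reading ran below nominal. It showed 16 mm on the short pillar's 19 mm collar and 8 to 10 mm on the 10 mm bar. All three lifts held.

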